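# Shut the filter hatch and lock its quarter-turn fastener

### The arm

A 6-joint arm with a two-finger parallel gripper is mounted at the origin on a cart in front of the work surface, level with it; the furniture and walls round the work are solid. World frame = base frame: x ahead of the robot, y to its left, z up, the work surface at z = 0. Lengths are in mm, angles in degrees, forces in N, time in s.
With the tool pointing down it reaches from about 425 to 925 mm from the base axis. Payload 12.5 kg.
Tool frame: the origin (TCP) lies midway between the tips of the shut fingers; the grasp point (between the pads) lies 19 mm behind it (bot.grip_depth is the distance from the TCP to the grasp point, in mm); z points along the fingers, y is the line along which they close (so a half turn about z gives the same grasp; the last joint's range is limited). The gripper opens to 85 mm and grips with 20 to 120 N. Pads are 22 mm wide; open, the fingers measure 114 mm over their backs; the gripper's body (76 mm by 85 mm) begins 54 mm behind the grasp point. The pads swing forward as they close: fully open they stand 13 mm farther back than shut.
Start: joints at [69.637, 28.126, 89.318, -0, 62.55, -6.05], TCP at [154.488, 605.622, 231.327] pointing down, gripper open.
Joint ranges: [-177.58, 177.58], [-47.91, 125.51], [2.72, 160], [-65.01, 245.01], [3.68, 167.84], [-153.87, 153.87]. Speed limits (degrees/s): [127.2, 127.2, 159.86, 180, 180, 180].

### API

Orientations are given as a 3x3 rotation matrix whose columns are the frame's x, y, z axes.
In Python, from rig import bot gives the robot as it stands.
- The arm moves only by the shell command python3 -m handwheel 'ROWS' [FORCE]. ROWS is JSON, a list of rows, each an object with "fingers": the opening, from 0 (shut) to 1 (fully open); "delta_pos": the shift along the tool's x, y, z in m, a list of three; "delta_rot": the turn, a rotation vector about the tool's x, y, z in degrees, a list of three. In form: [{"fingers": fingers, "delta_pos": [dx, dy, dz], "delta_rot": [ax, ay, az]}, ...]. A call has 1 to 10 rows; each row shifts and turns the commanded pose from where the row before left it, along the tool's axes as they then stand; what a row does not reach is not made up. A row lasts 1/8 s, in which the tool goes at most 62.5 mm and 10.7 degrees, less where a joint would pass 70% of its speed; a pose out of reach is approached as far as the arm can. A call with a gripper value outside its range is refused whole. The fingers move at their own pace and stop on an object; FORCE is the grip in N (left out, the last holds). Time passes only in rows, so rows that do not move let the fingers close. It gives the time, the measured TCP pose, the force, the opening and the grip force at its end, in the units of the state.
- bot.sense(): the state, without advancing time (a new reading comes with each control period).
- bot.capture(name): name is "scene" or "top" or "wrist"; returns the picture (384x512x3 uint8, blue, green, red); there is no depth.
- bot.calibration(name): a dict with "fx", "fy", "cx", "cy" (pixels), "k1" (the pictures are not rectified: a ray, as slopes to the right and down, at radius r is drawn at 1 + k1 r^2 times it, then the intrinsics apply), "R" (3x3) and "t" (3): a world point X has camera coordinates R X + t. Camera axes: x right, y down, z forward; pixel columns grow to the right and rows downward; lengths in mm; the calibration is good to about 2 mm. A picture is of the moment at which its call begins: read the wrist's pose just before it. calibration takes no time and is no camera call; for the wrist camera it gives the pose at the moment of the call.
- bot.job_done(): hands the job in; it is judged then, once.
The state is a dict: "time": time; "joint_pos": joint angles; "qd": joint speeds; "joint_torque": joint torques, N m; "tool_pos": TCP position; "orientation": TCP orientation; "force": force on the tool from outside, world axes, zero at the start; "moment": the same for the moment, N m; "gripper_width": finger opening in mm; "grip_force": force on a finger pad.
Only numpy, scipy, OpenCV 4.12 (cv2) and the standard library are available. Lean on these libraries where they do the work, as an engineer would, in place of code of your own. Each camera call takes 0.05 s, during which the arm holds its last target. There are 200 camera calls.

### The job

The hatch of the filter unit on the bench stands open. Swing it down shut, then press its winged fastener down against its spring and, keeping it pressed, turn it clockwise (seen from above) by feel for up to a quarter turn until it meets its stop, then let go so that it springs up into its locked detent and stays there. Press and turn gently, never forcing the fastener hard against its stop or the keeper it hooks under, nor ramming it to the bottom, and leave the bottle, the timer and the dish where they are.

Things in the scene. Friction and masses are not known exactly. Their poses are not given: they have to be found in the camera images.
- case: The filter unit: a white open-topped case fixed to the bench, 160 (its x) x 200 (its y) x 80 mm high, walls 6 mm, black vent slots in its front (-x) face. Origin: centre of its underside, z up. The hatch is hinged on the left-hand side (line along x at y = +85, z = 80 mm in this frame) and covers the top; the fastener is near the right-hand (-y) edge.
- hatch (a joint): Hinge of the hatch, rad: 0 = shut, level on the case; grows as the right-hand edge swings up (0.4 to 0.8 at the start). The hatch is an aluminium plate, 148 mm (along the hinge) x 178 x 4 mm, from 3 to 181 mm from the hinge line. A stiff hinge holds it where it is left; 1 to 3 N near its edge moves it down.
- hatch_edge (a point): Middle of the hatch's free right-hand edge, on its outer (upper) face, 178 mm from the hinge line. Outer face: 4 mm above the hinge line, so at z = 84 mm in the case's frame when shut.
- hatch_hinge (a point): Point on the hatch's hinge line, at the middle of its length; the hinge line lies along the case's x.
- fastener: Black winged quarter-turn fastener on a steel stem, carried by the hatch 147 mm from the hinge line (case x = 0, y = -62 mm when shut). Origin: on its axis, level with the hatch's outer face when not pressed; z along the axis, away from the hatch; x along the wing. Wing: 34 mm long (x), 9 mm thick (y), from 17 to 41 mm above the hatch's outer face. Open: wing within 0.15 rad of the case's x.
- wing_mid (a point): Middle of the wing, on the fastener's axis, 29 mm above its origin. With the hatch shut its height above the case's underside is 113 mm unpressed and unlocked, about 110.6 mm locked, 108 mm if it hangs under the keeper unlocked. Pressing works against a spring: 3.6 N to start, then 0.9 N per mm.
- cross_pin (a point): Middle of the fastener's cross pin (42 mm long, 4 mm thick, parallel to the wing), 25.5 mm below the fastener's origin. With the hatch shut the fastener must be pressed 5 mm or more for the pin to turn past the keeper's lugs (6 to 9 mm, 9 to 12 N, is right); it strikes the bottom at 11 mm. Turning freely takes under 0.15 N m.
- receptacle: Aluminium cup, 56 mm across, fixed in the case under the fastener, origin on the shut fastener's axis, 84 mm above the case's underside. In it, unseen, is the keeper: pressed, the fastener turns clockwise to a hard stop at 50 to 90 degrees from the case's x; where exactly can only be felt. Let go at the stop it springs up, locked; over 4 degrees short, it stays 5 mm down or rises fully, unlocked. 0.3 N m loads the stop with about 15 N.
- bottle: Bystander: small white plastic bottle with green cap, 52 mm across, 82 mm tall, standing on the bench. Origin: centre of its underside.
- timer: Bystander: flat white lab timer, 62 x 62 x 19 mm, lying on the bench. Origin: centre of its underside.
- dish: Bystander: round flat dish, 59 mm across, 14 mm high, lying on the bench. Origin: centre of its underside.

How it is judged:
By the outcome, as a careful person would: the job done as asked, in the order asked, and still so for the second after the job is handed in, with the robot touching nothing.
It also fails if it takes over 67 s, if anything falls off the work surface, if the arm or the gripper's body presses on something with over 40 N, if the wrist force passes 120 N, or if a joint passes its speed limit or range.

## Working session

There is one attempt and no reset: what is moved stays moved. The work goes in short steps, Python scripts to look and compute and a shell command to move; the robot and the scene stay as the last step left them, time stands still between calls to the robot, and variables do not carry over. Pictures are saved under pics/ and viewed, at most 10 in all, crops included, and the job is handed in when it is done.

```bash
ls; mkdir -p pics; cat > h.py <<'E'
import numpy as np, cv2
from rig import bot
def ray(c,u,v):
    d=np.array([(u-c['cx'])/c['fx'],(v-c['cy'])/c['fy']]); s=d.copy()
    for _ in range(20): s=d/(1+c['k1']*(s@s))
    R=np.array(c['R']);t=np.array(c['t'])
    return -R.T@t, R.T@np.array([s[0],s[1],1.])
def plane(c,u,v,z):
    o,d=ray(c,u,v); return o+d*(z-o[2])/d[2]
def tri(c1,p1,c2,p2):
    o1,d1=ray(c1,*p1);o2,d2=ray(c2,*p2)
    A=np.stack([d1,-d2],1);s=np.linalg.lstsq(A,o2-o1,rcond=None)[0]
    a=o1+s[0]*d1;b=o2+s[1]*d2
    return (a+b)/2,np.linalg.norm(a-b)
def proj(c,X):
    p=np.array(c['R'])@np.array(X)+np.array(c['t']);s=p[:2]/p[2];s=s*(1+c['k1']*(s@s))
    return s*[c['fx'],c['fy']]+[c['cx'],c['cy']]
E
python3 - <<'E'
from h import *
a=bot.capture('scene');b=bot.capture('top')
cv2.imwrite('pics/scene.png',cv2.resize(a,(800,600)));cv2.imwrite('pics/top.png',cv2.resize(b,(800,600)))
cv2.imwrite('pics/s0.png',a);cv2.imwrite('pics/t0.png',b)
s=bot.sense();print(s['tool_pos'],s['orientation'],s['force'],s['time'])
E
```

```text
pics
[154.4002753  605.42423101 230.78661119] [[-9.68970207e-01  2.47177290e-01 -3.54142304e-04]
 [ 2.47177520e-01  9.68969748e-01 -9.49167968e-04]
 [ 1.08540412e-04 -1.00725150e-03 -9.99999487e-01]] [-0.41454366  0.33481648 -0.45525771] 0.1
```

View pics/scene.png

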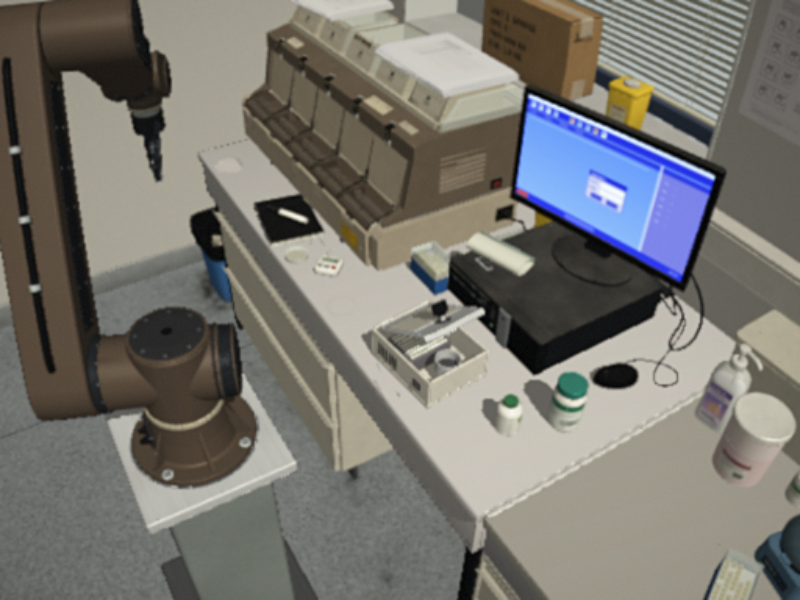

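View pics/top.png

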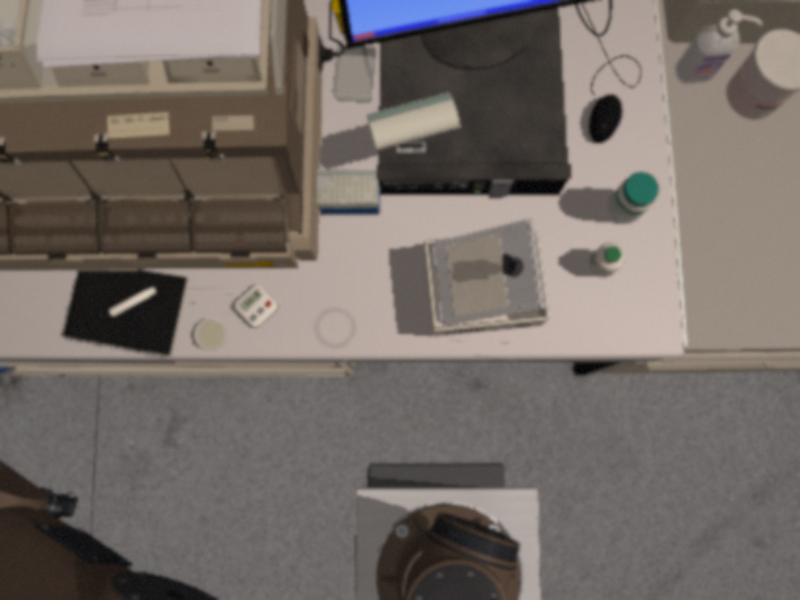

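The scene and top views show the unit at about (430,350) in scene and (487,280) in top, with its hatch open and the black fastener at top (512,265) / scene (440,307). The bottle is to the right of the case; the timer and dish are far to the left. I'll zoom in on the case in both views.

```bash
python3 - <<'E'
from h import *
a=cv2.imread('pics/s0.png')[180:265,230:320];b=cv2.imread('pics/t0.png')[130:220,260:360]
A=cv2.resize(a,None,fx=6,fy=6,interpolation=cv2.INTER_CUBIC);B=cv2.resize(b,None,fx=6,fy=6,interpolation=cv2.INTER_CUBIC)
cv2.imwrite('pics/sc.png',A);cv2.imwrite('pics/tc.png',B)
E
```

```text
(no output)
```

View pics/sc.png

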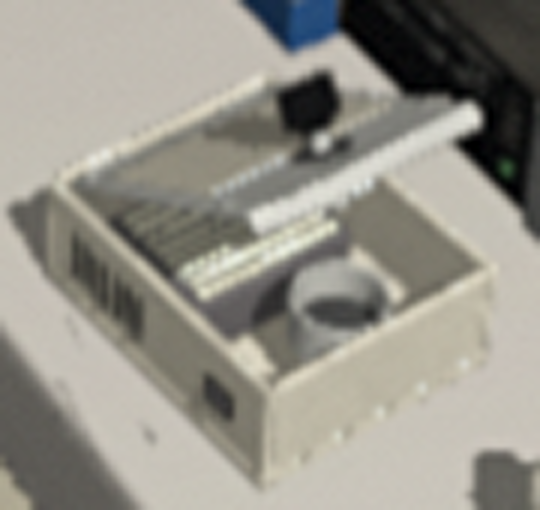

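View pics/tc.png

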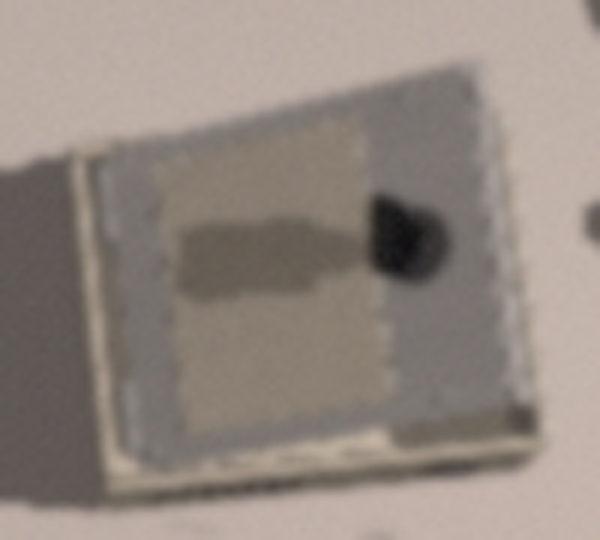

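The zoomed scene crop shows rim corners at FL (60,190), FR (262,388), BR (492,268) and hatch edge corners at (252,215), (478,108). The top crop shows rim corners at FL (108,490), FR (540,448), BL (75,152), with the wing at about (390,240).

```bash
python3 - <<'E'
from h import *
S=bot.calibration('scene');T=bot.calibration('top')
s=lambda u,v:(230+(u+.5)/6-.5,180+(v+.5)/6-.5)
t=lambda u,v:(260+(u+.5)/6-.5,130+(v+.5)/6-.5)
P={}
for n,p in dict(FL=(58,188),FR=(263,386),BR=(494,266),BL=(264,78)).items(): P[n]=plane(S,*s(*p),80);print('S',n,P[n].round(1))
Q={}
for n,p in dict(FL=(107,490),FR=(541,445),BL=(73,150)).items(): Q[n]=plane(T,*t(*p),80);print('T',n,Q[n].round(1))
c=(P['FL']+P['FR']+P['BR']+P['BL'])/4;print('centre S',c,'T',(Q['FR']+Q['BL'])/2)
for D in(P,Q):
  d=D['FL']-D['FR'];print('yaw',np.degrees(np.arctan2(-d[0],d[1])),np.linalg.norm(d)); d=D['BL']-D['FL'];print('yaw',np.degrees(np.arctan2(d[1],d[0])),np.linalg.norm(d))
print('edge near',tri(S,s(250,213),T,t(515,408)),'far',tri(S,s(480,105),T,t(478,65)))
print('wing',tri(S,s(310,102),T,t(390,235)))
print('bottle',plane(T,608/800*512,255/600*384,82))
E
```

```text
S FL [420.5  12.1  80. ]
S FR [ 437.9 -169.7   80. ]
S BR [ 593.6 -159.    80. ]
S BL [570.1  33.5  80. ]
T FL [418.6  22.   80. ]
T FR [ 437.9 -171.4   80. ]
T BL [574.2  35.9  80. ]
centre S [505.51699319 -70.76820404  80.        ] T [506.03215123 -67.76541159  80.        ]
yaw 5.479566636946009 182.67056025998392
yaw 8.15325038495348 151.17491002367845
yaw 5.691766214153011 194.33757368760428
yaw 5.118525529298246 156.19522384222182
edge near (array([ 439.36889219, -144.05672206,  180.360005  ]), np.float64(3.21634347327905)) far (array([ 586.92809956, -134.57851862,  179.12945163]), np.float64(4.935505106099169))
wing (array([510.17315349, -93.49727053, 184.44934174]), np.float64(0.28870773963854673))
bottle [ 548.31398698 -282.93137668   82.        ]
```

```bash
python3 -m handwheel '[{"fingers":0,"delta_pos":[0,0,0],"delta_rot":[0,0,-10]},{"fingers":0,"delta_pos":[0,0,0],"delta_rot":[0,0,-10]},{"fingers":0,"delta_pos":[-0.03,-0.0375,0],"delta_rot":[0,0,0]},{"fingers":0,"delta_pos":[-0.03,-0.0375,0],"delta_rot":[0,0,0]},{"fingers":0,"delta_pos":[-0.03,-0.0375,0],"delta_rot":[0,0,0]},{"fingers":0,"delta_pos":[-0.03,-0.0375,0],"delta_rot":[0,0,0]},{"fingers":0,"delta_pos":[-0.03,-0.0375,0],"delta_rot":[0,0,0]},{"fingers":0,"delta_pos":[-0.03,-0.0375,0],"delta_rot":[0,0,0]},{"fingers":0,"delta_pos":[-0.03,-0.0375,0],"delta_rot":[0,0,0]},{"fingers":0,"delta_pos":[-0.03,-0.0375,0],"delta_rot":[0,0,0]}]' 20
python3 -m handwheel '[{"fingers":0,"delta_pos":[0,-0.046,0],"delta_rot":[0,0,0]},{"fingers":0,"delta_pos":[0,-0.046,0],"delta_rot":[0,0,0]},{"fingers":0,"delta_pos":[0,-0.046,0],"delta_rot":[0,0,0]},{"fingers":0,"delta_pos":[0,-0.046,0],"delta_rot":[0,0,0]},{"fingers":0,"delta_pos":[0,-0.046,0],"delta_rot":[0,0,0]},{"fingers":0,"delta_pos":[0,-0.046,0],"delta_rot":[0,0,0]},{"fingers":0,"delta_pos":[0,-0.046,0],"delta_rot":[0,0,0]},{"fingers":0,"delta_pos":[0,-0.046,0],"delta_rot":[0,0,0]},{"fingers":0,"delta_pos":[0,-0.046,0],"delta_rot":[0,0,0]},{"fingers":0,"delta_pos":[0,-0.046,0],"delta_rot":[0,0,0]}]'
python3 - <<'E'
from h import *
s=bot.sense();print(s['tool_pos'],s['joint_pos'],s['force'])
cv2.imwrite('pics/w1.png',bot.capture('wrist'))
E
```

```text
time: 1.35
tool_pos: [423.9, 329.6, 231.2]
orientation: [[-0.995, -0.099, -0.0], [-0.099, 0.995, 0.0], [0.0, 0.0, -1.0]]
force: [0.2, -0.4, -0.3]
gripper_width: 0.1
grip_force: 0.0
time: 2.6
tool_pos: [468.5, -128.4, 231.2]
orientation: [[-0.995, -0.099, -0.0], [-0.099, 0.995, 0.0], [0.0, 0.0, -1.0]]
force: [-0.4, 0.6, -0.1]
gripper_width: 0.0
grip_force: 0.0
[ 468.4888996  -128.39046889  231.17848317] [-2.31259178e+01  1.68539457e+01  1.08306281e+02  7.40792646e-03
  5.48521474e+01 -1.18812798e+02] [-0.41232454  0.59510511 -0.0569208 ]
```

View pics/w1.png

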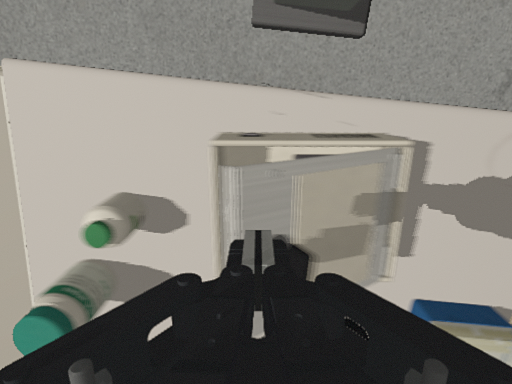

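The wrist view shows the case's front rim from about (213,142) to (412,142), the shut finger tips at (258,235), the wing half hidden at (298,262), and the tips over the hatch with nothing in the way.

```bash
python3 - <<'E'
from h import *
W=bot.calibration('wrist');R=np.array(W['R']);print('cam',(-R.T@np.array(W['t'])).round(0))
for n,p in dict(FR=(213,141),FL=(413,141),FLin=(405,148),Rin=(219,215),Lb=(397,277)).items(): print(n,plane(W,*p,80).round(1))
for n,X in dict(FR=(438,-171,80),FL=(419,22,80),FRb=(438,-171,0)).items():print(n,proj(W,X).round(1))
im=cv2.imread('pics/w1.png');cv2.imwrite('pics/w1c.png',cv2.resize(im[120:300,195:435],None,fx=3,fy=3,interpolation=cv2.INTER_CUBIC))
E
```

```text
cam [ 397. -139.  374.]
FR [ 438.6 -179.5   80. ]
FL [419.7  14.8  80. ]
FLin [427.1   8.8  80. ]
Rin [ 515.6 -169.    80. ]
Lb [570.2  34.3  80. ]
FR [221.7 141.3]
FL [420.4 141. ]
FRb [229.3 132.9]
```

View pics/w1c.png

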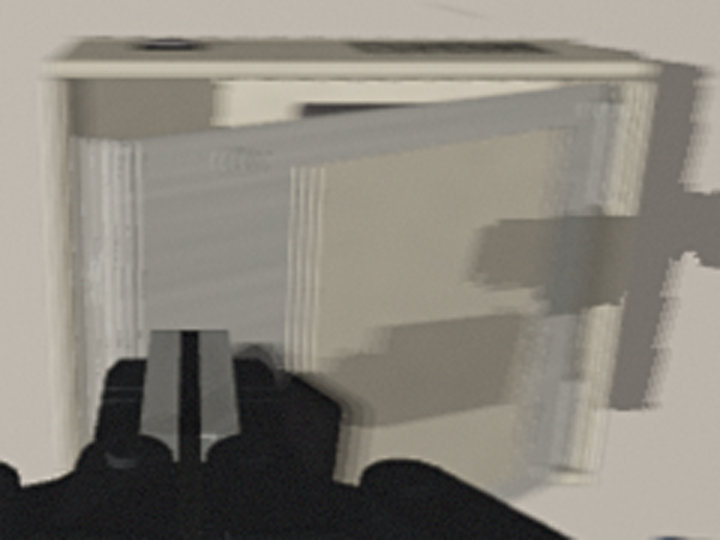

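```bash
python3 -m handwheel '[{"fingers":0,"delta_pos":[0,0,0.012],"delta_rot":[0,0,0]},{"fingers":0,"delta_pos":[0,0,0.012],"delta_rot":[0,0,0]},{"fingers":0,"delta_pos":[0,0,0.012],"delta_rot":[0,0,0]},{"fingers":0,"delta_pos":[0,0,0.006],"delta_rot":[0,0,0]},{"fingers":0,"delta_pos":[0,0,0.006],"delta_rot":[0,0,0]},{"fingers":0,"delta_pos":[0,-0.002,0.006],"delta_rot":[0,0,0]},{"fingers":0,"delta_pos":[0,-0.002,0.006],"delta_rot":[0,0,0]},{"fingers":0,"delta_pos":[0,-0.002,0.006],"delta_rot":[0,0,0]}]'
python3 -m handwheel '[{"fingers":0,"delta_pos":[0,-0.002,0.007],"delta_rot":[0,0,0]},{"fingers":0,"delta_pos":[0,-0.002,0.007],"delta_rot":[0,0,0]},{"fingers":0,"delta_pos":[0,-0.002,0.007],"delta_rot":[0,0,0]},{"fingers":0,"delta_pos":[0,-0.002,0.007],"delta_rot":[0,0,0]},{"fingers":0,"delta_pos":[0,-0.002,0.007],"delta_rot":[0,0,0]},{"fingers":0,"delta_pos":[0,-0.002,0.007],"delta_rot":[0,0,0]},{"fingers":0,"delta_pos":[0,-0.001,0.007],"delta_rot":[0,0,0]},{"fingers":0,"delta_pos":[0,-0.001,0.007],"delta_rot":[0,0,0]}]'
```

```text
time: 3.65
tool_pos: [469.3, -133.1, 165.0]
orientation: [[-0.995, -0.099, 0.0], [-0.099, 0.995, -0.0], [-0.0, -0.0, -1.0]]
force: [1.0, 0.1, 0.7]
gripper_width: 0.2
grip_force: 0.3
time: 4.65
tool_pos: [470.6, -146.8, 108.8]
orientation: [[-0.995, -0.099, 0.0], [-0.099, 0.995, 0.0], [-0.0, 0.0, -1.0]]
force: [-0.8, 0.3, 0.5]
gripper_width: -0.1
grip_force: 0.1
```

```bash
python3 -m handwheel '[{"fingers":0,"delta_pos":[0,0,0.005],"delta_rot":[0,0,0]},{"fingers":0,"delta_pos":[0,0,0.005],"delta_rot":[0,0,0]},{"fingers":0,"delta_pos":[0,0,0.005],"delta_rot":[0,0,0]},{"fingers":0,"delta_pos":[0,0,0.003],"delta_rot":[0,0,0]},{"fingers":0,"delta_pos":[0,0,0.003],"delta_rot":[0,0,0]}]'
python3 - <<'E'
from h import *
im=bot.capture('wrist');print(bot.sense()['force']);cv2.imwrite('pics/w2.png',im)
E
```

```text
time: 5.28
tool_pos: [470.6, -146.7, 88.1]
orientation: [[-0.995, -0.099, 0.0], [-0.099, 0.995, 0.0], [-0.0, 0.0, -1.0]]
force: [-0.5, 0.8, -0.2]
gripper_width: -0.3
grip_force: 0.0
[ 1.38401524 -0.11877645 -0.06465882]
```

View pics/w2.png

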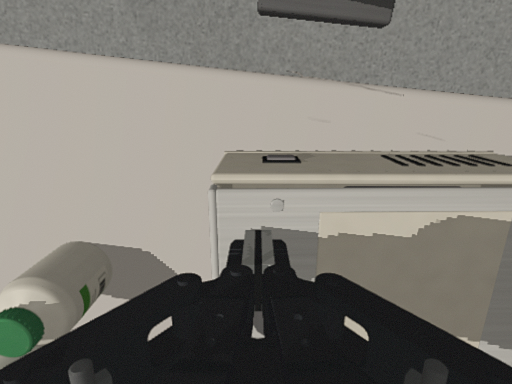

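The hatch is now nearly flat, with the tips on it at (258,240). The FR rim corner is at (212,183). I'll press the last few mm gently.

```bash
python3 - <<'E'
from h import *
W=bot.calibration('wrist')
for p in [(212,183),(505,183),(207,240)]: print(plane(W,*p,80).round(1))
E
python3 -m handwheel '[{"fingers":0,"delta_pos":[0,0,0.0015],"delta_rot":[0,0,0]},{"fingers":0,"delta_pos":[0,0,0.0015],"delta_rot":[0,0,0]},{"fingers":0,"delta_pos":[0,0,0.001],"delta_rot":[0,0,0]},{"fingers":0,"delta_pos":[0,0,0],"delta_rot":[0,0,0]}]'
```

```text
[ 441.2 -173.5   80. ]
[426.2 -22.2  80. ]
[ 474.2 -174.4   80. ]
time: 5.82
tool_pos: [470.6, -146.7, 84.2]
orientation: [[-0.995, -0.099, -0.0], [-0.099, 0.995, 0.0], [0.0, 0.0, -1.0]]
force: [-0.6, -0.6, -0.2]
gripper_width: -0.2
grip_force: 0.0
```

```bash
python3 -m handwheel '[{"fingers":0,"delta_pos":[0,0,0.001],"delta_rot":[0,0,0]},{"fingers":0,"delta_pos":[0,0,0.001],"delta_rot":[0,0,0]},{"fingers":0,"delta_pos":[0,0,0],"delta_rot":[0,0,0]}]'
python3 -c "
from h import *
print(bot.sense()['force'])"
```

```text
time: 6.2
tool_pos: [470.7, -146.8, 83.9]
orientation: [[-0.995, -0.099, 0.001], [-0.099, 0.995, -0.001], [-0.001, -0.001, -1.0]]
force: [-5.5, 2.4, 25.2]
gripper_width: -0.2
grip_force: 12.6
[-5.5475184   2.35209024 25.20598199]
```

```bash
python3 -m handwheel '[{"fingers":0,"delta_pos":[0,0,-0.025],"delta_rot":[0,0,0]},{"fingers":0,"delta_pos":[0,0,-0.04],"delta_rot":[0,0,0]},{"fingers":0,"delta_pos":[0,0,-0.04],"delta_rot":[0,0,0]},{"fingers":0.6,"delta_pos":[-0.027,0.003,0],"delta_rot":[0,0,0]},{"fingers":0.6,"delta_pos":[-0.027,0.003,0],"delta_rot":[0,0,0]},{"fingers":0.6,"delta_pos":[-0.027,0.003,0],"delta_rot":[0,0,0]},{"fingers":0.6,"delta_pos":[-0.027,0.003,0],"delta_rot":[0,0,0]},{"fingers":0.6,"delta_pos":[0,0,0],"delta_rot":[0,0,0]},{"fingers":0.6,"delta_pos":[0,0,0],"delta_rot":[0,0,0]}]'
python3 - <<'E'
from h import *
im=bot.capture('wrist');cv2.imwrite('pics/w3.png',im);print(bot.sense()['force'])
W=bot.calibration('wrist')
for X in [(512,-131,125),(517,-128,125),(517,-128,84)]: print(proj(W,X))
E
```

```text
time: 7.32
tool_pos: [576.2, -124.0, 187.0]
orientation: [[-0.995, -0.099, -0.001], [-0.099, 0.995, 0.0], [0.001, 0.0, -1.0]]
force: [0.1, 0.3, 0.1]
gripper_width: 51.5
grip_force: 0.0
[-0.1995447  -0.63296039 -0.20104321]
[256.74146808 114.23676798]
[260.4607796  122.35039302]
[260.0123548  118.86797506]
```

View pics/w3.png

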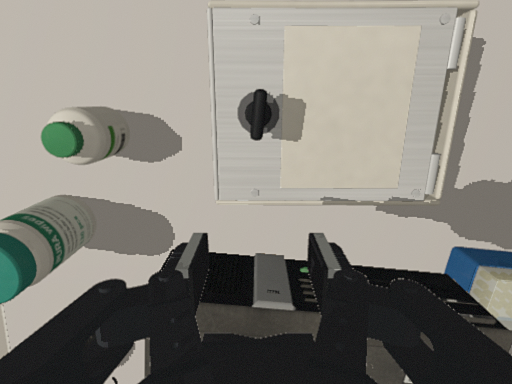

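The hatch lies flat and shut. The wing is centred at about (258,115), lying nearly vertical in the image (along the case's x), with plate corners clearly visible.

```bash
python3 - <<'E'
from h import *
im=cv2.imread('pics/w3.png');W=bot.calibration('wrist')
g=im.max(2);m=np.zeros_like(g);m[80:150,235:285]=(g[80:150,235:285]<28)*255
n,l,st,ce=cv2.connectedComponentsWithStats(m);k=1+st[1:,4].argmax();print(st[k],ce[k])
pts=np.argwhere(l==k)[:,::-1].astype(np.float32)
rc=cv2.minAreaRect(pts);print(rc)
for end in cv2.boxPoints(rc):print(end,plane(W,*end,122).round(1))
for p in [(259,91),(257,138)]:print('end',plane(W,*p,122).round(1))
print('mid',plane(W,*rc[0],122))
c=[plane(W,*p,80) for p in [(209,7),(215,201),(441,203),(475,9)]];print(np.round(c,1))
E
```

```text
[257  90  14  49 230] [264.22608696 114.42608696]
((263.7793884277344, 114.08915710449219), (12.559774398803711, 48.09373092651367), 1.1934894323349)
[257. 138.] [ 527.9 -129.3  122. ]
[258.0017  89.9167] [ 496.6 -131.7  122. ]
[270.55878   90.178314] [ 495.9 -123.4  122. ]
[269.55707 138.26161] [ 527.3 -120.6  122. ]
end [ 497.2 -131.   122. ]
end [ 527.9 -129.3  122. ]
mid [ 511.55737758 -126.27383219  122.        ]
[[ 441.5 -173.3   80. ]
 [ 591.5 -160.4   80. ]
 [ 573.6   38.1   80. ]
 [ 424.4   20.8   80. ]]
```

```bash
python3 -m handwheel '[{"fingers":0.6,"delta_pos":[0.021,0,0],"delta_rot":[0,0,0]},{"fingers":0.6,"delta_pos":[0.021,0,0],"delta_rot":[0,0,0]},{"fingers":0.6,"delta_pos":[0.0215,0,0],"delta_rot":[0,0,1]},{"fingers":0.6,"delta_pos":[0,0,0.025],"delta_rot":[0,0,0]},{"fingers":0.6,"delta_pos":[0,0,0.025],"delta_rot":[0,0,0]},{"fingers":0.6,"delta_pos":[0,0,0.025],"delta_rot":[0,0,0]},{"fingers":0.6,"delta_pos":[0,0,0.013],"delta_rot":[0,0,0]},{"fingers":0.6,"delta_pos":[0,0,0],"delta_rot":[0,0,0]}]'
python3 -m handwheel '[{"fingers":0,"delta_pos":[0,0,0],"delta_rot":[0,0,0]},{"fingers":0,"delta_pos":[0,0,0],"delta_rot":[0,0,0]},{"fingers":0,"delta_pos":[0,0,0],"delta_rot":[0,0,0]},{"fingers":0,"delta_pos":[0,0,0],"delta_rot":[0,0,0]},{"fingers":0,"delta_pos":[0,0,0],"delta_rot":[0,0,0]},{"fingers":0,"delta_pos":[0,0,0],"delta_rot":[0,0,0]}]' 40
python3 -c "
from h import *
s=bot.sense();print(s['force'],s['moment'],s['tool_pos'])"
```

```text
time: 8.38
tool_pos: [513.3, -130.4, 99.0]
orientation: [[-0.997, -0.081, -0.001], [-0.081, 0.997, 0.001], [0.001, 0.001, -1.0]]
force: [0.0, -0.4, 0.5]
gripper_width: 51.3
grip_force: 0.0
time: 9.12
tool_pos: [513.7, -130.3, 99.3]
orientation: [[-0.997, -0.082, 0.0], [-0.082, 0.997, 0.0], [-0.0, 0.0, -1.0]]
force: [-0.2, 3.7, 2.8]
gripper_width: 8.4
grip_force: 45.9
[-0.2209342   3.73431671  2.75225282] [ 0.52608651  0.0524469  -0.0272293 ] [ 513.71660053 -130.278011     99.33161607]
```

```bash
python3 -m handwheel '[{"fingers":0,"delta_pos":[0,0.0005,0.001],"delta_rot":[0,0,0]},{"fingers":0,"delta_pos":[0,0,0.001],"delta_rot":[0,0,0]},{"fingers":0,"delta_pos":[0,0,0.001],"delta_rot":[0,0,0]},{"fingers":0,"delta_pos":[0,0,0.001],"delta_rot":[0,0,0]},{"fingers":0,"delta_pos":[0,0,0.001],"delta_rot":[0,0,0]},{"fingers":0,"delta_pos":[0,0,0],"delta_rot":[0,0,0]}]'
python3 -c "
from h import *
s=bot.sense();print(s['force'],s['moment'],s['tool_pos'])"
```

```text
time: 9.88
tool_pos: [513.8, -130.2, 94.4]
orientation: [[-0.997, -0.082, 0.0], [-0.082, 0.997, -0.0], [-0.0, -0.0, -1.0]]
force: [-2.2, -0.4, 8.3]
gripper_width: 7.9
grip_force: 46.6
[-2.20740391 -0.44610082  8.31012199] [-0.1299975   0.350217    0.03797903] [ 513.78088554 -130.16764957   94.44468122]
```

```bash
python3 -m handwheel '[{"fingers":0,"delta_pos":[0,0,0.001],"delta_rot":[0,0,0]},{"fingers":0,"delta_pos":[0,0,0.001],"delta_rot":[0,0,0]},{"fingers":0,"delta_pos":[0,0,0],"delta_rot":[0,0,0]}]'
python3 -c "
from h import *
s=bot.sense();print(s['force'],s['moment'],s['tool_pos'])"
python3 -m handwheel '[{"fingers":0,"delta_pos":[0,0,0],"delta_rot":[0,0,5]},{"fingers":0,"delta_pos":[0,0,0],"delta_rot":[0,0,5]},{"fingers":0,"delta_pos":[0,0,0],"delta_rot":[0,0,5]},{"fingers":0,"delta_pos":[0,0,0],"delta_rot":[0,0,5]},{"fingers":0,"delta_pos":[0,0,0],"delta_rot":[0,0,0]}]'
python3 -c "
from h import *
s=bot.sense();print(s['force'],s['moment'],s['tool_pos'])"
```

```text
time: 10.25
tool_pos: [513.8, -130.2, 92.6]
orientation: [[-0.997, -0.082, 0.001], [-0.082, 0.997, -0.0], [-0.001, -0.0, -1.0]]
force: [-2.5, -1.0, 9.9]
gripper_width: 8.3
grip_force: 47.0
[-2.45633143 -1.00889565  9.85683415] [-0.10888545  0.42251951 -0.06087012] [ 513.80628287 -130.18036364   92.59329573]
time: 10.88
tool_pos: [513.8, -130.5, 92.7]
orientation: [[-0.964, 0.265, 0.001], [0.265, 0.964, -0.001], [-0.001, -0.001, -1.0]]
force: [-3.5, -3.2, 9.7]
gripper_width: 8.1
grip_force: 45.7
[-3.49874386 -3.16668579  9.69180041] [-0.70656848  0.63089978  0.01726804] [ 513.77816821 -130.54699766   92.66842365]
```

```bash
python3 -m handwheel '[{"fingers":0,"delta_pos":[0.0003,-0.0005,0],"delta_rot":[0,0,4]},{"fingers":0,"delta_pos":[0,0,0],"delta_rot":[0,0,5]},{"fingers":0,"delta_pos":[0,0,0],"delta_rot":[0,0,5]},{"fingers":0,"delta_pos":[0,0,0],"delta_rot":[0,0,5]},{"fingers":0,"delta_pos":[0,0,0],"delta_rot":[0,0,5]},{"fingers":0,"delta_pos":[0,0,0],"delta_rot":[0,0,0]}]'
python3 -c "
from h import *
s=bot.sense();print(s['force'],s['moment'],s['tool_pos'])"
python3 -m handwheel '[{"fingers":0,"delta_pos":[0,0,0],"delta_rot":[0,0,1.5]},{"fingers":0,"delta_pos":[0,0,0],"delta_rot":[0,0,1.5]},{"fingers":0,"delta_pos":[0,0,0],"delta_rot":[0,0,0]}]'
python3 -c "
from h import *
s=bot.sense();print(s['force'],s['moment'],s['tool_pos'])"
```

```text
time: 11.62
tool_pos: [513.5, -131.1, 92.7]
orientation: [[-0.773, 0.634, 0.001], [0.634, 0.773, -0.001], [-0.001, -0.0, -1.0]]
force: [-2.6, -3.8, 8.8]
gripper_width: 8.3
grip_force: 45.6
[-2.61562565 -3.77775022  8.83025666] [-0.84723735  0.59407723 -0.00165789] [ 513.47169519 -131.06543572   92.71870357]
time: 12.0
tool_pos: [513.4, -131.1, 92.7]
orientation: [[-0.739, 0.673, 0.001], [0.673, 0.739, -0.001], [-0.001, -0.0, -1.0]]
force: [-4.4, -5.0, 9.5]
gripper_width: 8.0
grip_force: 45.6
[-4.42130191 -4.98931199  9.53652922] [-0.97354107  0.63633032 -0.01790532] [ 513.39764029 -131.10268867   92.68993213]
```

```bash
cat > chk.py <<'E'
from h import *
import sys
s=bot.sense();o=np.array(s['orientation'])
print('CHK',np.round(s['force'],1),np.round(s['moment'],3),'wing',round(np.degrees(np.arctan2(o[1,0],-o[0,0]))+5.1,2),np.round(s['tool_pos'],1))
sys.exit(abs(s['moment'][2])>0.1)
E
python3 -m handwheel '[{"fingers":0,"delta_pos":[0,-0.0007,0],"delta_rot":[0,0,0]},{"fingers":0,"delta_pos":[0,0,0],"delta_rot":[0,0,1.5]},{"fingers":0,"delta_pos":[0,0,0],"delta_rot":[0,0,0]}]' | grep time && python3 chk.py &&
python3 -m handwheel '[{"fingers":0,"delta_pos":[0,0,0],"delta_rot":[0,0,1.5]},{"fingers":0,"delta_pos":[0,0,0],"delta_rot":[0,0,0]}]' | grep time && python3 chk.py &&
python3 -m handwheel '[{"fingers":0,"delta_pos":[0,0,0],"delta_rot":[0,0,1.5]},{"fingers":0,"delta_pos":[0,0,0],"delta_rot":[0,0,0]}]' | grep time && python3 chk.py &&
python3 -m handwheel '[{"fingers":0,"delta_pos":[0,0,0],"delta_rot":[0,0,1.5]},{"fingers":0,"delta_pos":[0,0,0],"delta_rot":[0,0,0]}]' | grep time && python3 chk.py
```

```text
time: 12.38
CHK [-0.3 -0.9  9.2] [-0.22   0.169 -0.012] wing 48.93 [ 513.3 -131.3   92.8]False
```

```bash
sed -i 's/sys.exit(\(.*\))$/sys.exit(int(\1))/' chk.py
python3 -m handwheel '[{"fingers":0,"delta_pos":[0,0,0],"delta_rot":[0,0,1.5]},{"fingers":0,"delta_pos":[0,0,0],"delta_rot":[0,0,0]}]' | grep time && python3 chk.py &&
python3 -m handwheel '[{"fingers":0,"delta_pos":[0,0,0],"delta_rot":[0,0,1.5]},{"fingers":0,"delta_pos":[0,0,0],"delta_rot":[0,0,0]}]' | grep time && python3 chk.py &&
python3 -m handwheel '[{"fingers":0,"delta_pos":[0,0,0],"delta_rot":[0,0,1.5]},{"fingers":0,"delta_pos":[0,0,0],"delta_rot":[0,0,0]}]' | grep time && python3 chk.py &&
python3 -m handwheel '[{"fingers":0,"delta_pos":[0,0,0],"delta_rot":[0,0,1.5]},{"fingers":0,"delta_pos":[0,0,0],"delta_rot":[0,0,0]}]' | grep time && python3 chk.py &&
python3 -m handwheel '[{"fingers":0,"delta_pos":[0,0,0],"delta_rot":[0,0,1.5]},{"fingers":0,"delta_pos":[0,0,0],"delta_rot":[0,0,0]}]' | grep time && python3 chk.py &&
python3 -m handwheel '[{"fingers":0,"delta_pos":[0,0,0],"delta_rot":[0,0,1.5]},{"fingers":0,"delta_pos":[0,0,0],"delta_rot":[0,0,0]}]' | grep time && python3 chk.py
```

```text
time: 12.62
CHK [-1.  -1.7  8.8] [-0.271  0.255  0.003] wing 50.43 [ 513.3 -131.3   92.8]
time: 12.88
CHK [-0.4 -1.1  9. ] [-0.34   0.288  0.367] wing 51.88 [ 513.2 -131.3   92.8]
```

```bash
python3 -m handwheel '[{"fingers":0,"delta_pos":[0,0,0],"delta_rot":[0,0,0]}]' | grep time ; python3 chk.py
```

```text
time: 13.0
CHK [-1.5 -0.7  9.9] [-0.23   0.313  0.335] wing 51.87 [ 513.2 -131.3   92.8]
```

```bash
python3 -m handwheel '[{"fingers":0,"delta_pos":[0,0,0],"delta_rot":[0,0,-0.8]},{"fingers":0,"delta_pos":[0,0,0],"delta_rot":[0,0,0]}]' | grep time ; python3 chk.py
python3 -m handwheel '[{"fingers":0,"delta_pos":[0,0,-0.001],"delta_rot":[0,0,0]},{"fingers":0,"delta_pos":[0,0,-0.001],"delta_rot":[0,0,0]},{"fingers":0,"delta_pos":[0,0,0],"delta_rot":[0,0,0]}]' | grep time ; python3 chk.py
```

```text
time: 13.25
CHK [-1.6 -0.6  9.6] [-0.247  0.243  0.143] wing 51.08 [ 513.3 -131.3   92.8]
time: 13.62
CHK [ 0.2 -1.8  6.2] [-0.561  0.001  0.121] wing 51.1 [ 513.2 -131.3   94.5]
```

```bash
python3 -m handwheel '[{"fingers":0,"delta_pos":[0,0,-0.001],"delta_rot":[0,0,0]},{"fingers":0,"delta_pos":[0,0,-0.001],"delta_rot":[0,0,0]},{"fingers":0,"delta_pos":[0,0,0],"delta_rot":[0,0,0]}]' | grep time ; python3 chk.py; python3 -m handwheel '[{"fingers":0,"delta_pos":[0,0,-0.001],"delta_rot":[0,0,0]},{"fingers":0,"delta_pos":[0,0,0],"delta_rot":[0,0,0]}]' | grep time ; python3 chk.py
```

```text
time: 14.0
CHK [ 0.6 -5.5  4.4] [-1.002 -0.315  0.132] wing 51.11 [ 513.2 -131.2   96.4]
time: 14.25
CHK [ 1.6 -4.2  4.1] [-1.046 -0.297  0.198] wing 51.11 [ 513.2 -131.2   97.4]
```

Now release and retreat to look.

```bash
python3 -m handwheel '[{"fingers":0.5,"delta_pos":[0,0,0],"delta_rot":[0,0,0]},{"fingers":0.5,"delta_pos":[0,0,0],"delta_rot":[0,0,0]},{"fingers":0.5,"delta_pos":[0,0,0],"delta_rot":[0,0,0]},{"fingers":0.5,"delta_pos":[0,0,0],"delta_rot":[0,0,0]},{"fingers":0.5,"delta_pos":[0,0,-0.03],"delta_rot":[0,0,0]},{"fingers":0.5,"delta_pos":[0,0,-0.03],"delta_rot":[0,0,0]},{"fingers":0.5,"delta_pos":[0,0,-0.03],"delta_rot":[0,0,0]}]' | grep -A1 time
python3 -m handwheel '[{"fingers":0.5,"delta_pos":[-0.03,0.028,0],"delta_rot":[0,0,-9]},{"fingers":0.5,"delta_pos":[-0.03,0,0],"delta_rot":[0,0,-9]},{"fingers":0.5,"delta_pos":[-0.01,0,0],"delta_rot":[0,0,-9]},{"fingers":0.5,"delta_pos":[0,0,0],"delta_rot":[0,0,-10]},{"fingers":0.5,"delta_pos":[0,0,0],"delta_rot":[0,0,-10]},{"fingers":0.5,"delta_pos":[0,0,0],"delta_rot":[0,0,0]},{"fingers":0.5,"delta_pos":[0,0,0],"delta_rot":[0,0,0]}]'
python3 - <<'E'
from h import *
W=bot.calibration('wrist');im=bot.capture('wrist');cv2.imwrite('pics/w4.png',im)
print(proj(W,(513.2,-131,122)))
E
```

```text
time: 15.12
tool_pos: [512.6, -130.7, 188.2]
time: 16.0
tool_pos: [586.5, -155.7, 187.2]
orientation: [[-1.0, -0.013, -0.0], [-0.013, 1.0, 0.0], [0.0, 0.0, -1.0]]
force: [0.9, 0.1, 0.7]
gripper_width: 42.9
grip_force: 0.0
[295.83916054 100.9293775 ]
```

View pics/w4.png

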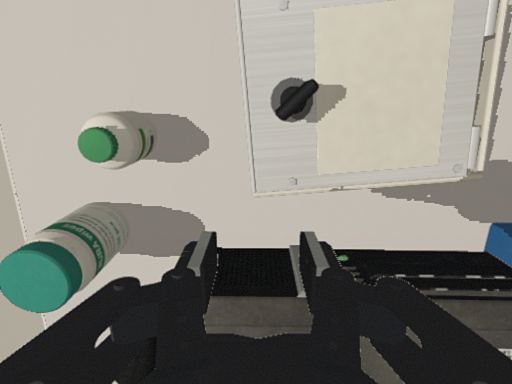

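The picture shows the hatch shut and the wing at (297,100) turned about 50°. I'll check its height by a light touch on top, which should read z≈122.6 if it is locked.

```bash
python3 -m handwheel '[{"fingers":0,"delta_pos":[0.0365,0.013,0],"delta_rot":[0,0,0]},{"fingers":0,"delta_pos":[0.0365,0.0125,0],"delta_rot":[0,0,0]},{"fingers":0,"delta_pos":[0,0,0.02],"delta_rot":[0,0,0]},{"fingers":0,"delta_pos":[0,0,0.02],"delta_rot":[0,0,0]},{"fingers":0,"delta_pos":[0,0,0.017],"delta_rot":[0,0,0]},{"fingers":0,"delta_pos":[0,0,0],"delta_rot":[0,0,0]},{"fingers":0,"delta_pos":[0,0,0],"delta_rot":[0,0,0]}]' | grep -A1 time; python3 chk.py
cat > tch.py <<'E'
from h import *
import sys
s=bot.sense();print(np.round(s['force'],1),np.round(s['tool_pos'],2));sys.exit(int(s['force'][2]>2))
E
python3 -m handwheel '[{"fingers":0,"delta_pos":[0,0,0.003],"delta_rot":[0,0,0]},{"fingers":0,"delta_pos":[0,0,0.0015],"delta_rot":[0,0,0]},{"fingers":0,"delta_pos":[0,0,0],"delta_rot":[0,0,0]}]' | grep time; python3 tch.py &&
python3 -m handwheel '[{"fingers":0,"delta_pos":[0,0,0.0007],"delta_rot":[0,0,0]},{"fingers":0,"delta_pos":[0,0,0],"delta_rot":[0,0,0]}]' | grep time && python3 tch.py &&
python3 -m handwheel '[{"fingers":0,"delta_pos":[0,0,0.0007],"delta_rot":[0,0,0]},{"fingers":0,"delta_pos":[0,0,0],"delta_rot":[0,0,0]}]' | grep time && python3 tch.py &&
python3 -m handwheel '[{"fingers":0,"delta_pos":[0,0,0.0007],"delta_rot":[0,0,0]},{"fingers":0,"delta_pos":[0,0,0],"delta_rot":[0,0,0]}]' | grep time && python3 tch.py &&
python3 -m handwheel '[{"fingers":0,"delta_pos":[0,0,0.0007],"delta_rot":[0,0,0]},{"fingers":0,"delta_pos":[0,0,0],"delta_rot":[0,0,0]}]' | grep time && python3 tch.py &&
python3 -m handwheel '[{"fingers":0,"delta_pos":[0,0,0.0007],"delta_rot":[0,0,0]},{"fingers":0,"delta_pos":[0,0,0],"delta_rot":[0,0,0]}]' | grep time && python3 tch.py
```

```text
time: 16.92
tool_pos: [513.4, -131.6, 130.8]
CHK [-0.3  0.9 -0. ] [-0.009 -0.021  0.035] wing 4.17 [ 513.4 -131.6  130.8]
time: 17.3
[ 0.9 -0.7 -0.9] [ 513.09 -131.46  125.82]
time: 17.55
[-0.4  0.4 -0.1] [ 513.11 -131.48  125.08]
time: 17.8
[0.1 0.5 0.5] [ 513.08 -131.45  124.32]
time: 18.05
[ 0.8 -0.1  0.1] [ 513.11 -131.46  123.62]
time: 18.3
[0.2 1.3 0.5] [ 513.08 -131.44  122.92]
time: 18.55
[-0.3  0.9  4.4] [ 513.19 -131.5   122.53]
```

The touch came at z≈122.6, which is the locked height. I'll retreat and hand in.

```bash
python3 -m handwheel '[{"fingers":0,"delta_pos":[0,0,-0.02],"delta_rot":[0,0,0]},{"fingers":0,"delta_pos":[0,0,-0.03],"delta_rot":[0,0,0]},{"fingers":0,"delta_pos":[0,0,-0.03],"delta_rot":[0,0,0]},{"fingers":0,"delta_pos":[0,0,0],"delta_rot":[0,0,0]},{"fingers":0,"delta_pos":[0,0,0],"delta_rot":[0,0,0]}]'
python3 -c "
from rig import bot
print(bot.job_done())"
```

```text
time: 19.18
tool_pos: [512.8, -131.4, 201.7]
orientation: [[-1.0, -0.017, -0.001], [-0.017, 1.0, 0.0], [0.001, 0.0, -1.0]]
force: [-0.8, -0.7, -0.7]
gripper_width: 0.3
grip_force: 0.0
the job is handed in; nothing more can be done
None
```

The hatch is shut and the fastener turned about 52° to its stop and sits at its locked height (wing top felt at about 122.6 mm), but the stop torque briefly reached 0.37 N m (about 18 N) before I eased off; the bystanders were not touched, and the job was handed in at 19 s.

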